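# Open the child-safe medicine box

### The job

Open the child-safe medicine box on the worktop with your fingertips: press its spring catch down through the window in the lid and, keeping it down, push the lid by its ledge along its grooves over the catch, until the lid is fully open and the catch has sprung up again behind it. Only press and push: lift or carry nothing, do not grip or shove the other things but leave them standing where they are, and finish clear of everything.

Things in the scene. Friction and masses are not known exactly. Their poses are not given: they have to be found in the camera images.
- medicine_box: White plastic box fixed to the worktop, 120 mm (own x) by 260 mm (own y) by 62 mm high; origin at the centre of its underside, z up. Its grey lid (top 56 mm above the worktop) slides open in grooves to the box's own +y and then overhangs that end by up to 130 mm. Under the lid nothing stands higher than 34 mm, except the catch and the guides along the side walls.
- catch_top (a point): Centre of the top of the spring catch: a flat steel plunger head, 42 mm (box x) by 46 mm (box y), with fine cross ribs, seen in the lid's window. When up it stands 58 mm above the worktop, 2 mm proud of the lid, at x 0, y -85 mm in the box frame. It only moves up and down; it does not travel with the lid.
- catch (a joint): How far the catch is pressed, m: 0 = up, 0.014 = fully down (3.5 N to start, 8.5 N at the bottom). Until 9 mm down it blocks the lid's 14 mm wide end bar, at the -y side of the window. Further down, the bar can slide over it; as soon as the bar is over it, the bar keeps it down. With the lid 63 mm open the bar has passed and the catch springs up.
- window (a point): Centre of the lid's rectangular window, at the lid's top face; the window is 46 mm (box x) by 50 mm (box y), through the 6 mm thick lid (50 to 56 mm above the worktop). With the lid closed it lies at x 0, y -85 mm in the box frame, over the catch; it moves with the lid. Closed fingertips fit in it.
- ledge_face (a point): Middle of the top edge of the ledge's pushing face. The ledge is an upright rib on the lid, 70 mm (box x) by 8 mm (box y), top 68 mm above the worktop. Its pushing face looks to the box's -y and is flush with the window's +y edge, so the face is 18 mm high in all (50 to 68 mm above the worktop); at y -60 mm in the box frame when closed; moves with the lid.
- lid (a joint): Opening of the lid in m, towards the box's +y: 0 = closed, 0.130 = end stop. Sliding takes about 2 N, and up to about 8 N while the bar rubs over the catch. It stays where it is left.
- mug_1: Loose blue-grey mug with a handle, 82 mm wide, 106 mm high, standing behind the box (at its +x side); origin under its middle. Bystander.
- soup_tin: Loose food tin, 57 mm in diameter, 72 mm high, behind the box; origin at the centre of its underside. Bystander.
- salt_shaker: Loose salt shaker, 44 mm in diameter, 90 mm high, beyond the box's -y end; origin at the centre of its underside. Bystander.
- dropper_bottle: Loose brown dropper bottle, 33 mm in diameter, 102 mm high, beyond the box's -y end; origin at the centre of its underside. Bystander.
- sardine_tin: Loose flat tin, 63 x 105 x 26 mm, at the left of the worktop; origin at the centre of its underside. Bystander.
- tea_box: Loose small carton, 32 x 80 x 54 mm, at the left of the worktop; origin at the centre of its underside. Bystander.

How it is judged:
On the way, in this order (a step that is already met when the one before it is completed fails the run):
1. the catch is pressed down by the fingers while the lid is still closed (value of joint catch above 0.0085 m and value of joint lid below 0.008 m and contact force between the fingers and catch above 1 N), for 0.05 s.
2. the lid's bar slides over the catch, which is down (value of joint lid between 0.02 and 0.06 m and value of joint catch above 0.006 m).
At the end, for the whole second after the job is handed in: The lid is at rest, open by more than 115 mm of its 130 mm, and the catch is up again (less than 3 mm down) behind it (value of joint lid above 0.115 m and value of joint catch below 0.003 m and velocity of joint lid between -0.01 and 0.01 m/s); the robot touches nothing.
It fails at once if the fingers grip or shove one of the other things (contact force between the fingers and mug_1 above 5 N or contact force between the fingers and soup_tin above 5 N or contact force between the fingers and salt_shaker above 5 N or contact force between the fingers and dropper_bottle above 5 N or contact force between the fingers and sardine_tin above 5 N or contact force between the fingers and tea_box above 5 N).
It fails at once if one of the other things is lifted, carried or pushed away (moved by more than 25 mm) (distance of any of mug_1, soup_tin, salt_shaker, dropper_bottle, sardine_tin, tea_box from where it was at the start of the episode above 0.025 m).
It fails at once if one of the other things is tipped over (angle between any of mug_1, soup_tin, salt_shaker, dropper_bottle, sardine_tin, tea_box's own z axis and vertical above 0.5 rad).
It also fails if it takes over 35 s, if anything falls off the work surface, if the arm or the gripper's body presses on something with over 40 N, if the wrist force passes 120 N, or if a joint passes its speed limit or range.

### The arm

A 6-joint arm with a two-finger parallel gripper is mounted at the origin on a cart in front of the work surface, level with it; the furniture and walls round the work are solid. World frame = base frame: x ahead of the robot, y to its left, z up, the work surface at z = 0. Lengths are in m, angles in rad, forces in N, time in s.
With the tool pointing down it reaches from about 0.35 to 0.775 m from the base axis. Payload 5.5 kg.
Tool frame: the origin (TCP) lies at the very end of the fingers, on their centre line; the grasp point (between the pads) lies env.pinch_z behind it (env.pinch_z is the distance from the TCP to the grasp point, in m); z points along the fingers, y is the line along which they close (so a half turn about z gives the same grasp; the last joint's range is limited). The gripper opens to 85 mm and grips with 20 to 120 N. Pads are 22 mm wide; open, the fingers measure 114 mm over their backs; the gripper's body (76 mm by 85 mm) begins 54 mm behind the grasp point. The pads swing forward as they close: fully open they stand 13 mm farther back than shut.
Start: joints at [-1.325, 0.313, 0.046, 1.304, 0, 1.431], TCP at [0.216, -0.533, 0.231] pointing down, gripper open.
Joint ranges: [-2.76, 2.76], [-0.86, 1.69], [-1.03, 1.26], [-2.2, 2.34], [-1.47, 1.5], [-3.14, 3.14]. Speed limits (rad/s): [2.57, 2.57, 3.14, 3.14, 3.14, 3.14].

### API

Orientations are given as a unit quaternion [w, x, y, z].
In Python, from workcell import env, eyes gives the robot as it stands.
- The arm moves only by the shell command python3 -m jog 'ROWS' [FORCE]. ROWS is JSON, one flat list of numbers, 7 for each row, row after row: the shift along the world's x, y, z as a fraction of full scale, then the turn, a rotation vector about the world's x, y, z as a fraction of full scale, then the opening, from -1 (shut) to 1 (fully open), so that 0 is half open. A call has 1 to 12 rows; each row is the pose to reach, as a shift and turn from the pose commanded when the call began, turning the shorter way round; what a row does not reach only later rows make up. Full scale, the value 1, is 20 cm for a shift and pi rad for a turn. A row lasts 1/12 s, in which the tool goes at most 41.7 mm and 7.16 degrees, less where a joint would pass 70% of its speed; a pose out of reach is approached as far as the arm can. A call with a number of a shift or a turn outside -1 to 1 is refused whole. A call with a gripper value outside its range is refused whole. The fingers move at their own pace and stop on an object; FORCE is the grip in N (left out, the last holds). Time passes only in rows, so rows that repeat a pose let the fingers close. It gives the time, the measured TCP pose, the force, the opening and the grip force at its end, in the units of the state.
- env.get_state(): the state, without advancing time (a new reading comes with each control period).
- eyes.read_camera(name): name is "side" or "top" or "wrist"; returns (picture, depth): 384x512x3 uint8, red, green, blue; 384x512 float32, m along the optical axis (not along the pixel's ray), 0 where there is no reading.
- eyes.calibration(name): a dict with "fx", "fy", "cx", "cy" (pixels), "k1" (the pictures are not rectified: a ray, as slopes to the right and down, at radius r is drawn at 1 + k1 r^2 times it, then the intrinsics apply), "R" (3x3) and "t" (3): a world point X has camera coordinates R X + t; the wrist camera has in their place "tool_from_camera" (4x4, takes a point from camera to tool coordinates, whose origin is the TCP and whose axes are the flange's). Camera axes: x right, y down, z forward; pixel columns grow to the right and rows downward; lengths in m; the calibration is good to about 2 mm. A picture is of the moment at which its call begins: read the wrist's pose just before it. calibration takes no time and is no camera call.
- env.hand_in(): hands the job in; it is judged then, once.
The state is a dict: "clock": time; "joint_pos": joint angles; "qvel": joint speeds; "tau": joint torques, N m; "tcp_pos": TCP position; "orientation": TCP orientation; "wrist_force": force on the tool from outside, world axes, zero at the start; "ft_torque": the same for the moment, N m; "finger_gap": finger opening in m; "grip_force": force on a finger pad.
Only numpy, scipy, OpenCV 4.12 (cv2) and the standard library are available. Lean on these libraries where they do the work, as an engineer would, in place of code of your own. Each camera call takes 0.05 s, during which the arm holds its last target. There are 200 camera calls.

## Working session

There is one attempt and no reset: what is moved stays moved. The work goes in short steps, Python scripts to look and compute and a shell command to move; the robot and the scene stay as the last step left them, time stands still between calls to the robot, and variables do not carry over. Pictures are saved under pics/ and viewed, at most 10 in all, crops included, and the job is handed in when it is done.

```bash
mkdir -p pics; ls
cat > h.py <<'E'
import numpy as np,cv2
from workcell import env,eyes
def cap(n,f=None):
    s=env.get_state(); p,d=eyes.read_camera(n)
    if f: cv2.imwrite('pics/'+f,p[:,:,::-1])
    return s,p,d
def Rq(q):
    from scipy.spatial.transform import Rotation as R
    return R.from_quat([q[1],q[2],q[3],q[0]]).as_matrix()
def rays(n,uv,s=None):
    c=eyes.calibration(n); uv=np.atleast_2d(np.float64(uv))
    x=np.c_[(uv[:,0]-c['cx'])/c['fx'],(uv[:,1]-c['cy'])/c['fy']]; y=x.copy()
    for _ in range(20): y=x/(1+c['k1']*(y**2).sum(1,keepdims=True))
    D=np.c_[y,np.ones(len(y))]
    if n=='wrist':
        T=np.array(c['tool_from_camera']);R=Rq(s['orientation'])
        return R@T[:3,3]+np.array(s['tcp_pos']),D@(R@T[:3,:3]).T
    R=np.array(c['R']);t=np.array(c['t'])
    return -R.T@t,D@R
def plane(n,uv,z,s=None):
    o,d=rays(n,uv,s); return o+d*((z-o[2])/d[:,2])[:,None]
def pts(n,uv,dep,s=None):
    o,d=rays(n,uv,s); u=np.int32(np.round(np.atleast_2d(uv))); return o+d*dep[u[:,1],u[:,0]][:,None]
E
python3 - <<'E'
from h import *
s,p,d=cap('top','top.png'); _,q,e=cap('side','side.png')
cv2.imwrite('pics/a.png',cv2.resize(np.hstack([p,q]),(800,300))[:,:,::-1])
cv2.imwrite('pics/t.png',cv2.resize(p,(800,600))[:,:,::-1])
np.save('topd.npy',d);np.save('sided.npy',e)
print(s, env.pinch_z)
E
```

```text
pics
{'clock': 0.0, 'joint_pos': array([-1.32462399e+00,  3.14028906e-01,  4.50027789e-02,  1.30359235e+00,
       -1.09085862e-05,  1.43120060e+00]), 'qvel': array([ 3.09028315e-04,  8.44578055e-04, -7.96457296e-04, -4.17193998e-05,
       -6.52955514e-04,  1.38786215e-04]), 'tau': array([ 6.92593658e-04, -4.80623174e+01,  2.98536390e+01,  1.91507471e-02,
       -9.65552954e-05, -2.07581434e-05]), 'tcp_pos': array([ 0.21622385, -0.53226072,  0.23040238]), 'orientation': array([-9.09492954e-04,  9.81455069e-01,  1.91690158e-01, -5.39733099e-05]), 'wrist_force': array([ 0.23352581, -0.30333093, -0.17034655]), 'ft_torque': array([-0.05324486,  0.00242365, -0.00896175]), 'grip_force': 0.0, 'finger_gap': 0.08559885763770629} 0.0187
```

View pics/t.png

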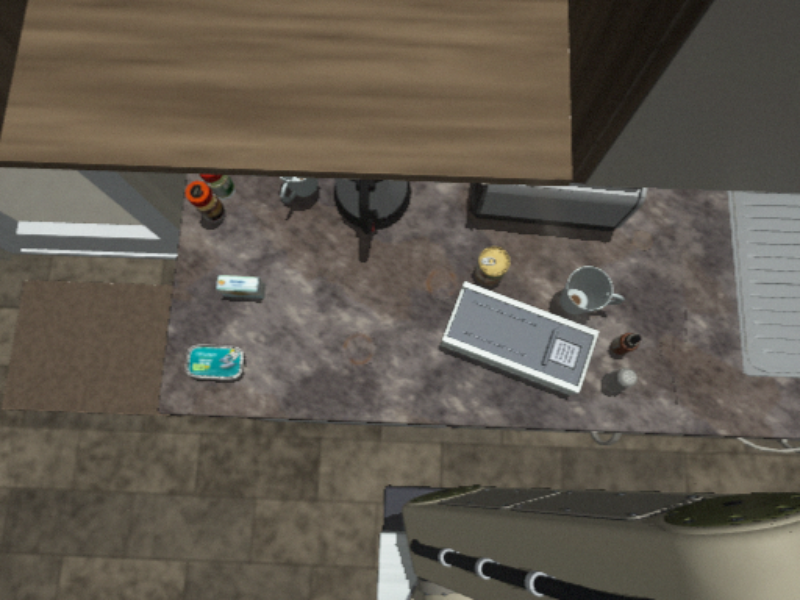

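View pics/side.png

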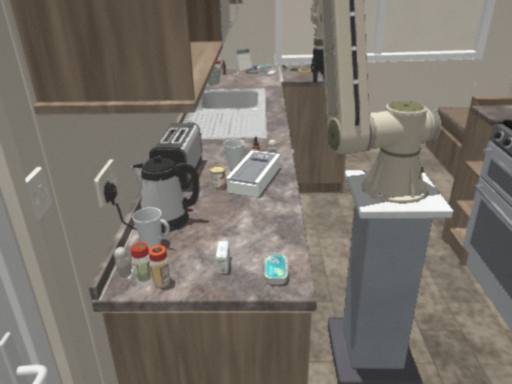

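The top view (800×600) shows the box with corners near (464,285), (598,330), (580,392) and (444,350). The catch is near (565,350), and the ledge is just to its left, near x=548. The mug is at (590,290), the dropper at (627,344) and the salt at (626,378). The arm is clear of all of them.

Run:
```python
from h import *
d=np.load('topd.npy')
f=.64
names=dict(tl=(464,285),tr=(598,330),br=(581,389),bl=(444,347),catch=(565,351),ledge=(549,346),mug=(590,290),tin=(494,262),dropper=(630,342),salt=(626,378))
H=dict(tl=.062,tr=.062,br=.062,bl=.062,catch=.058,ledge=.068,mug=.106,tin=.072,dropper=.102,salt=.09)
for k,v in names.items():
    uv=np.array(v)*f
    print(k,plane('top',uv,H[k])[0].round(4),pts('top',uv,d)[0].round(4))
p=cv2.imread('pics/top.png');g=p[205:255,270:390]
hsv=cv2.cvtColor(p,cv2.COLOR_BGR2HSV)
# catch: bright low-sat blob near (361,224)
m=((hsv[...,2]>150)&(hsv[...,1]<50)).astype(np.uint8)
n,l,st,c=cv2.connectedComponentsWithStats(m)
for i in range(1,n):
    if st[i,4]>60 and 270<c[i,0]<400 and 160<c[i,1]<260: print(st[i],c[i],plane('top',c[i],.058)[0])
```

```text
tl [0.5969 0.0205 0.062 ] [0.5974 0.0203 0.06  ]
tr [ 0.5216 -0.2241  0.062 ] [ 5.336e-01 -2.441e-01 -3.000e-04]
br [ 0.4137 -0.1905  0.062 ] [ 0.4192 -0.208   0.0018]
bl [0.4798 0.0547 0.062 ] [ 0.4895  0.0508 -0.0009]
catch [ 0.4815 -0.1645  0.058 ] [ 0.4812 -0.1641  0.0595]
ledge [ 0.4879 -0.1334  0.068 ] [ 0.4882 -0.1339  0.066 ]
mug [ 0.5846 -0.1981  0.106 ] [ 0.6043 -0.2215  0.0304]
tin [ 0.6402 -0.0332  0.072 ] [ 0.6401 -0.0332  0.0722]
dropper [ 0.4948 -0.2662  0.102 ] [ 0.4989 -0.2751  0.0782]
salt [ 0.4332 -0.261   0.09  ] [ 0.4334 -0.2616  0.0885]
[283 180 101  71 888] [333.07545045 215.80405405] [ 0.50372887 -0.08407871  0.058     ]
[363 185  13  13  76] [370.5        189.76315789] [ 0.58395276 -0.1921691   0.058     ]
[352 217  19  18 211] [360.95734597 225.54028436] [ 0.4788203  -0.16267326  0.058     ]
```

```bash
python3 -m jog '[0.15,0.2,0,0,0,0.06,-1, 0.3,0.4,0,0,0,0.12,-1, 0.45,0.6,0,0,0,0.18,-1, 0.6,0.85,0,0,0,0.24,-1, 0.65,0.92,0,0,0,0.283,-1, 0.65,0.92,0,0,0,0.283,-1, 0.65,0.92,0,0,0,0.283,-1, 0.65,0.92,0,0,0,0.283,-1, 0.65,0.92,0,0,0,0.283,-1]'
python3 -m jog '[0.15,0.2,0,0,0,0,-1, 0.3,0.4,0,0,0,0,-1, 0.45,0.6,0,0,0,0,-1, 0.6,0.8,0,0,0,0,-1, 0.66,0.92,-0.1,0,0,0,-1, 0.66,0.92,-0.2,0,0,0,-1, 0.66,0.92,-0.2,0,0,0,-1, 0.66,0.92,-0.2,0,0,0,-1]'
python3 - <<'E'
from h import *
s,p,d=cap('wrist','w1.png');np.save('w1d.npy',d);np.save('w1s.npy',s,allow_pickle=True)
print(s['tcp_pos'],s['orientation'],s['finger_gap'],eyes.calibration('wrist')['tool_from_camera'])
E
```

```text
clock: 0.85
tcp_pos: [0.3465, -0.3485, 0.2311]
orientation: [-0.0, 0.804, 0.594, -0.0]
wrist_force: [0.3, -0.3, 0.2]
finger_gap: -0.0001
grip_force: 0.0
clock: 1.52
tcp_pos: [0.4776, -0.1641, 0.1897]
orientation: [-0.002, 0.804, 0.595, -0.001]
wrist_force: [0.8, -0.1, 1.1]
finger_gap: 0.0004
grip_force: 0.0
[ 0.47758614 -0.16410726  0.18973683] [-0.00156386  0.80396931  0.59466795 -0.00096594] 0.0004499540869126507 [[-2.42443496e-05 -9.62546342e-01 -2.71117207e-01  6.81843979e-02]
 [ 9.99999661e-01  1.99957122e-04 -7.99330814e-04  4.93877831e-04]
 [ 8.23604767e-04 -2.71117134e-01  9.62546010e-01 -1.41929046e-01]
 [ 0.00000000e+00  0.00000000e+00  0.00000000e+00  1.00000000e+00]]
```

View pics/w1.png

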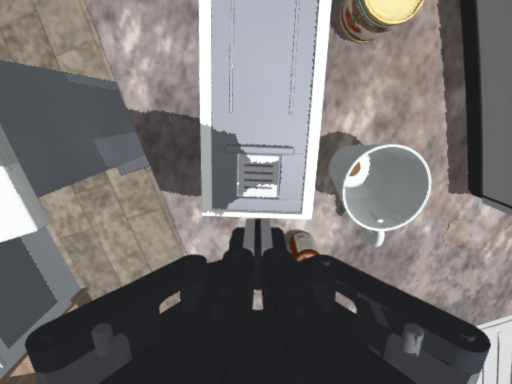

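The wrist view shows the box with its +y end up the image. The catch with its dark ribs is at about (260,175), and the ledge is a bar from (227,150) to (294,150). The end wall corners are at (203,214) and (311,218), and the mug is at (385,190), to the right.

Run:
```python
from h import *
s=np.load('w1s.npy',allow_pickle=True).item();d=np.load('w1d.npy')
for k,uv,z in [('catch',(261,175),.058),('ledgeL',(228,153),.068),('ledgeR',(293,153),.068),('winTL',(239,153),.056),('winBL',(238,198),.056),('winBR',(283,198),.056),('cornL',(203,214),.062),('cornR',(311,217),.062),('edgeL0',(200,5),.062),('edgeR0',(329,5),.062),('lid',(260,100),.056)]:
    print(k,plane('wrist',uv,z,s)[0].round(4),pts('wrist',uv,d,s)[0].round(4))
p=cv2.imread('pics/w1.png');cv2.imwrite('pics/w1c.png',cv2.resize(p[130:260,190:320],(780,780))[:600])
```

```text
catch [ 0.482  -0.1622  0.058 ] [ 0.4819 -0.1627  0.0562]
ledgeL [ 0.4577 -0.1289  0.068 ] [ 0.4558 -0.1303  0.0556]
ledgeR [ 0.5195 -0.1477  0.068 ] [ 0.5196 -0.1481  0.0661]
winTL [ 0.4668 -0.1336  0.056 ] [ 0.4608 -0.14    0.0042]
winBL [ 0.4505 -0.18    0.056 ] [ 0.4503 -0.1803  0.0549]
winBR [ 0.4973 -0.1942  0.056 ] [ 0.4973 -0.1946  0.0548]
cornL [ 0.4095 -0.1845  0.062 ] [ 0.4091 -0.1849  0.0608]
cornR [ 0.5207 -0.222   0.062 ] [ 0.5207 -0.2223  0.0613]
edgeL0 [0.4753 0.006  0.062 ] [0.4753 0.0058 0.0625]
edgeR0 [ 0.5867 -0.0281  0.062 ] [ 0.5871 -0.0278  0.0609]
lid [ 0.503  -0.0895  0.056 ] [ 0.503  -0.0895  0.0555]
```

View pics/w1c.png

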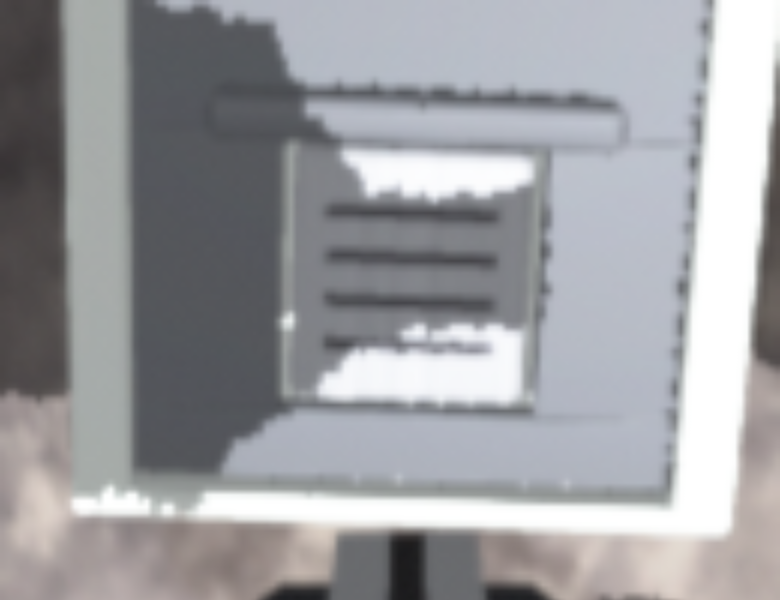

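```bash
python3 -m jog '[0.02,0.035,-0.15,0,0,-0.01,-1, 0.02,0.035,-0.3,0,0,-0.01,-1, 0.02,0.035,-0.45,0,0,-0.01,-1, 0.02,0.035,-0.55,0,0,-0.01,-1, 0.02,0.035,-0.6,0,0,-0.01,-1, 0.02,0.035,-0.6,0,0,-0.01,-1, 0.02,0.035,-0.6,0,0,-0.01,-1]'
python3 - <<'E'
from h import *
s,p,d=cap('wrist','w2.png')
print(s['tcp_pos'],s['orientation'],s['wrist_force'])
cv2.imwrite('pics/w2c.png',cv2.resize(p[60:330,76:436],(800,600))[:,:,::-1])
E
```

```text
clock: 2.15
tcp_pos: [0.4826, -0.1592, 0.0722]
orientation: [0.0, 0.814, 0.581, 0.0]
wrist_force: [-0.3, -0.0, 0.9]
finger_gap: -0.0001
grip_force: 0.0
[ 0.48261844 -0.15918264  0.0722365 ] [4.37988543e-04 8.13606867e-01 5.81415212e-01 1.57182013e-04] [-0.31216191 -0.03410607  0.86669749]
```

View pics/w2c.png

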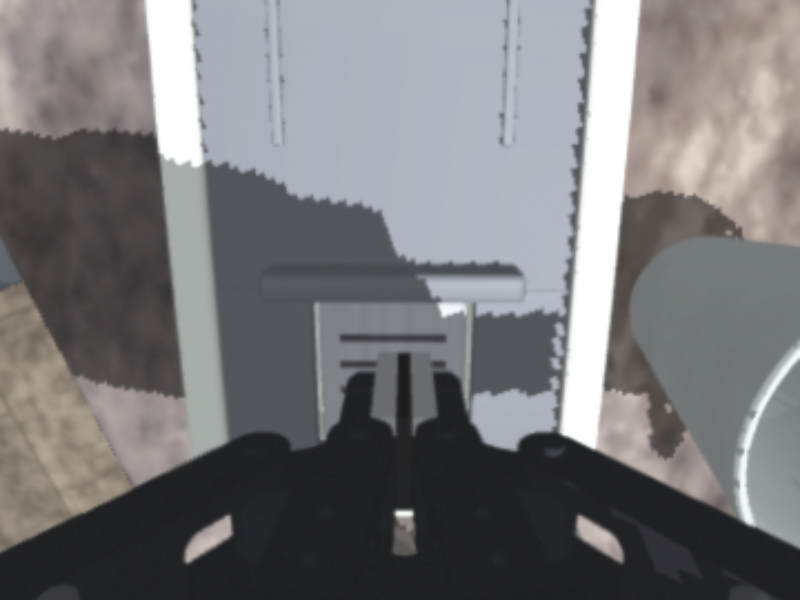

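The fingertips are at crop (404,352), a bit right of the window's centre line at 395. The top edge of the ledge face is at row 302, and the mug stays clear on the right.

Run:
```python
from h import *
s=env.get_state(); y=np.array([.322,.947,0]);x=np.array([.947,-.322,0])
for k,uv,z in [('face',(404,301),.068),('tipfront',(404,352),.0722),('winL',(318,350),.056),('winR',(473,350),.056)]:
    P=plane('wrist',(76+uv[0]*.45,60+uv[1]*.45),z,s)[0]-s['tcp_pos']; print(k,'x',P@x,'y',P@y)
```

```text
face x 0.0007027627008772935 y 0.021109770444688012
tipfront x 0.0006750974886743525 y 0.008596390282098285
winL x -0.024065743299116097 y 0.0024696123715145066
winR x 0.020614372935985708 y 0.0023758901602018894
```

```bash
python3 -m jog '[-0.01,0.003,-0.03,0,0,0,-1, -0.01,0.003,-0.07,0,0,0,-1, -0.01,0.003,-0.1,0,0,0,-1, -0.01,0.003,-0.13,0,0,0,-1, -0.01,0.003,-0.13,0,0,0,-1, -0.01,0.003,-0.13,0,0,0,-1, -0.01,0.003,-0.13,0,0,0,-1]'; python3 -c "
from workcell import env
print(env.get_state()['tcp_pos'],env.get_state()['wrist_force'])"
```

```text
clock: 2.78
tcp_pos: [0.4815, -0.158, 0.0461]
orientation: [0.001, 0.813, 0.582, 0.0]
wrist_force: [-0.6, -0.9, 6.5]
finger_gap: -0.0002
grip_force: 3.6
[ 0.48152627 -0.15798507  0.04614478] [-0.57923304 -0.8913877   6.5133298 ]
```

```bash
python3 -m jog '[0,0,-0.01,0,0,0,-1, 0,0,-0.01,0,0,0,-1, 0,0,-0.01,0,0,0,-1]';  python3 -m jog '[0,0,-0.01,0,0,0,-1, 0,0,-0.01,0,0,0,-1, 0,0,-0.01,0,0,0,-1]'
```

```text
clock: 3.03
tcp_pos: [0.4815, -0.158, 0.0443]
orientation: [0.001, 0.813, 0.582, 0.0]
wrist_force: [-0.6, -1.4, 9.1]
finger_gap: 0.0002
grip_force: 3.9
clock: 3.28
tcp_pos: [0.4816, -0.158, 0.0439]
orientation: [0.002, 0.813, 0.582, 0.001]
wrist_force: [-3.9, 1.0, 21.7]
finger_gap: 0.0002
grip_force: 10.6
```

```bash
python3 -m jog '[0.006,0.019,0.008,0,0,0,-1, 0.013,0.038,0.008,0,0,0,-1, 0.019,0.057,0.008,0,0,0,-1, 0.026,0.076,0.008,0,0,0,-1, 0.032,0.095,0.008,0,0,0,-1, 0.039,0.114,0.008,0,0,0,-1, 0.045,0.133,0.008,0,0,0,-1, 0.051,0.152,0.01,0,0,0,-1, 0.058,0.171,0.015,0,0,0,-1, 0.064,0.19,0.02,0,0,0,-1, 0.064,0.19,0.02,0,0,0,-1]'
python3 - <<'E'
from h import *
s,p,d=cap('wrist','w3.png')
print(s['tcp_pos'],s['wrist_force'])
cv2.imwrite('pics/w3c.png',cv2.resize(p[60:330,76:436],(800,600))[:,:,::-1])
E
```

```text
clock: 4.2
tcp_pos: [0.4937, -0.12, 0.0452]
orientation: [0.001, 0.813, 0.582, -0.001]
wrist_force: [1.3, -4.5, -0.9]
finger_gap: -0.0001
grip_force: 2.0
[ 0.49370026 -0.11997437  0.04516888] [ 1.25229745 -4.4639303  -0.92165883]
```

View pics/w3c.png

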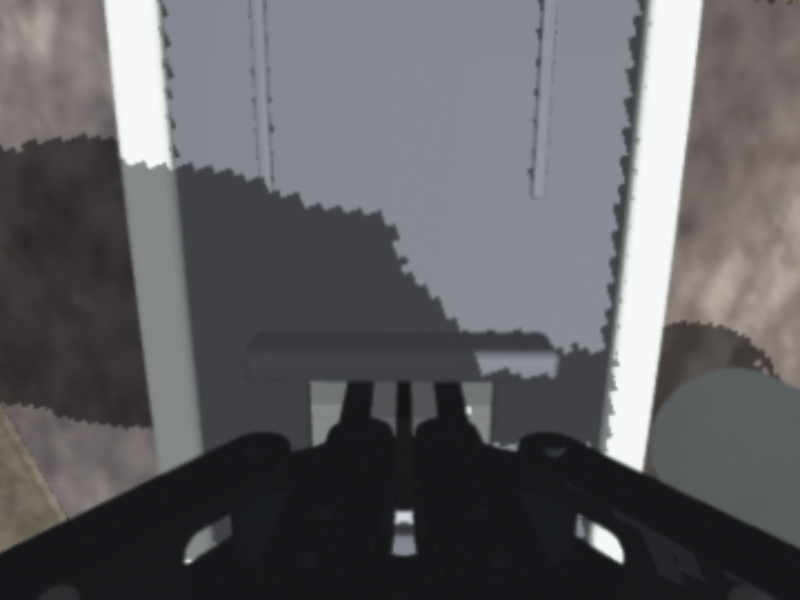

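The fingertips are against the ledge, whose lower edge is at row 380. The window now shows the box interior, so the lid is about 29 mm open with the bar over the catch.

```bash
python3 -m jog '[0.014,0.042,0.01,0,0,0,-1, 0.028,0.084,0.015,0,0,0,-1, 0.043,0.126,0.015,0,0,0,-1, 0.057,0.168,0.015,0,0,0,-1, 0.071,0.209,0.015,0,0,0,-1, 0.085,0.251,0.015,0,0,0,-1, 0.1,0.293,0.015,0,0,0,-1, 0.114,0.335,0.015,0,0,0,-1, 0.128,0.377,0.015,0,0,0,-1, 0.142,0.419,0.015,0,0,0,-1, 0.156,0.46,0.015,0,0,0,-1, 0.156,0.46,0.015,0,0,0,-1]'
```

```text
clock: 5.25
tcp_pos: [0.5246, -0.0258, 0.0483]
orientation: [-0.0, 0.812, 0.583, 0.0]
wrist_force: [0.1, -0.5, -0.6]
finger_gap: -0.0
grip_force: 0.5
```

```bash
python3 -m jog '[-0.01,-0.028,0,0,0,0,-1, -0.01,-0.028,0.05,0,0,0,-1, -0.01,-0.028,0.2,0,0,0,-1, -0.01,-0.028,0.35,0,0,0,-1, -0.01,-0.028,0.5,0,0,0,-1, -0.01,-0.2,0.65,0,0,0,-1, -0.01,-0.4,0.75,0,0,0,-1, -0.01,-0.45,0.75,0,0,0,-1, -0.01,-0.45,0.75,0,0,0,-1, -0.01,-0.45,0.75,0,0,0,-1]'
python3 - <<'E'
from h import *
s,p,d=cap('wrist','w4.png');np.save('w4d.npy',d);np.save('w4s.npy',s,allow_pickle=True)
print(s['tcp_pos'],s['wrist_force'])
E
```

```text
clock: 6.08
tcp_pos: [0.5225, -0.1182, 0.1994]
orientation: [0.0, 0.814, 0.581, 0.001]
wrist_force: [-0.1, 0.5, 0.1]
finger_gap: -0.0002
grip_force: 0.0
[ 0.52252709 -0.11817131  0.19943003] [-0.06738295  0.45199952  0.0684762 ]
```

View pics/w4.png

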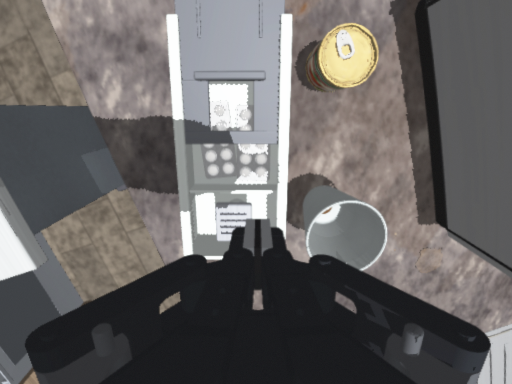

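The lid is open, with the ledge at about (230,76) and its end edge at row 142. The catch is visible at (235,221), behind the lid. Next I measure the opening and the catch height.

Run:
```python
from h import *
s=np.load('w4s.npy',allow_pickle=True).item();d=np.load('w4d.npy')
y=np.array([.322,.947,0]);x=np.array([.947,-.322,0]);c=np.array([.480,-.162,0])
for k,uv,z in [('face',(230,79),.068),('lidend',(230,142),.056),('catch',(233,215),.058)]:
    P=plane('wrist',uv,z,s)[0];Q=pts('wrist',uv,d,s)[0]; print(k,(P-c)@y,(Q-c)@y,Q[2])
print(d[208:232:4,222:240:4].round(4)); print([pts('wrist',(u,v),d,s)[0][2].round(4) for u in (222,228,234,246) for v in (208,216,222)])
```

```text
face 0.15363418654347294 0.15424252023703444 0.06251948511961147
lidend 0.09170540402007422 0.09155647844660864 0.05465396385706045
catch 0.009361755302446314 0.009156163277226582 0.05748851927858678
[[0.3017 0.3019 0.3022 0.301  0.3018]
 [0.3034 0.3045 0.3024 0.3031 0.305 ]
 [0.3035 0.3051 0.3033 0.3053 0.3047]
 [0.306  0.305  0.3047 0.3048 0.3044]
 [0.3078 0.3069 0.3081 0.3072 0.3071]
 [0.3089 0.3088 0.3098 0.3083 0.1461]]
[np.float64(0.0577), np.float64(0.0584), np.float64(0.0587), np.float64(0.0569), np.float64(0.056), np.float64(0.0584), np.float64(0.0584), np.float64(0.0567), np.float64(0.058), np.float64(0.0566), np.float64(0.0577), np.float64(0.2093)]
```

```bash
python3 -c "
from workcell import env
print(env.hand_in())"
```

```text
the job is handed in; nothing more can be done
None
```

I handed the job in with the lid about 129 mm open of 130, the catch sprung up behind it (top measured at 58 mm), the bystanders untouched as far as I could see, and the arm clear of everything; the hand-in gave no verdict.

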